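# Gauge the depth of the labeller's bottle stop

### The arm

A 6-joint arm with a two-finger parallel gripper is mounted at the origin on the work surface. World frame = base frame: x ahead of the robot, y to its left, z up, the work surface at z = 0. Lengths are in m, angles in rad, forces in N, time in s.
With the tool pointing down it reaches from about 0.35 to 0.875 m from the base axis. Payload 4.2 kg.
Tool frame: the origin (TCP) lies midway between the tips of the shut fingers; the grasp point (between the pads) lies 19 mm behind it; z points along the fingers, y is the line along which they close (so a half turn about z gives the same grasp; the last joint's range is limited). The gripper opens to 85 mm and grips with 20 to 120 N. Pads are 22 mm wide; open, the fingers measure 114 mm over their backs; the gripper's body (76 mm by 85 mm) begins 54 mm behind the grasp point. The pads swing forward as they close: fully open they stand 13 mm farther back than shut.
Start: joints at [-0.974, 0.385, 0.008, 0, -1.194, -0.259], TCP at [0.207, -0.59, 0.231] pointing down, gripper open.
Joint ranges: [-3.14, 3.14], [-1.21, 2.06], [-1.07, 1.41], [-3.16, 2.05], [-2.99, -0.16], [-3.1, 3.1]. Speed limits (rad/s): [2.79, 2.79, 3.14, 3.14, 3.14, 3.14].

### API

Orientations are given as [roll, pitch, yaw] about the fixed x, y, z axes, in that order (R = Rz(yaw) Ry(pitch) Rx(roll)).
In Python, from cell import robot gives the robot as it stands. The module is installed in compiled form; this text tells all that it offers.
- The arm moves only by the shell command python3 -m jog 'ROWS' [FORCE]. ROWS is JSON, one flat list of numbers, 7 for each row, row after row: the shift along the tool's x, y, z in cm, then the turn, a rotation vector about the tool's x, y, z in rad, then the opening, from 0 (shut) to 1 (fully open). A call has 1 to 5 rows; each row shifts and turns the commanded pose from where the row before left it, along the tool's axes as they then stand; what a row does not reach is not made up. A row lasts 1/12 s, in which the tool goes at most 41.7 mm and 7.16 degrees, less where a joint would pass 70% of its speed; a pose out of reach is approached as far as the arm can. A call is refused whole if a number of a shift passes 4.17 or a number of a turn 0.125, either way. A call with a gripper value outside its range is refused whole. The fingers move at their own pace and stop on an object; FORCE is the grip in N (left out, the last holds). Time passes only in rows, so rows that do not move let the fingers close. It gives the time, the measured TCP pose, the force, the opening and the grip force at its end, in the units of the state.
- robot.get_obs(): the state, without advancing time (a new reading comes with each control period).
- robot.snapshot(name): name is "scene" or "top"; returns the picture (480x640x3 uint8, blue, green, red); there is no depth.
- robot.calibration(name): a dict with "intrinsics" (3x3 intrinsics, pixels), "rvec" (rotation vector, rad) and "tvec" (3), from world to camera coordinates, as OpenCV has them. Camera axes: x right, y down, z forward; pixel columns grow to the right and rows downward; lengths in m; the calibration is good to about 2 mm. A picture is of the moment at which its call begins. calibration takes no time and is no camera call.
- robot.job_done(): hands the job in; it is judged then, once.
The state is a dict: "t": time; "joints": joint angles; "qd": joint speeds; "tau": joint torques, N m; "ee_pos": TCP position; "tool_rot": TCP orientation; "force": force on the tool from outside, world axes, zero at the start; "wrist_torque": the same for the moment, N m; "grip_width": finger opening in m; "finger_force": force on a finger pad.
Only numpy, scipy, OpenCV 4.12 (cv2) and the standard library are available. Lean on these libraries where they do the work, as an engineer would, in place of code of your own. Each camera call takes 0.05 s, during which the arm holds its last target. There are 200 camera calls.

### The job

Swing the blue cover on the metal block well clear of the hole, then take the depth gauge out of its wooden stand, lower it into the hole and press it down gently (well under 20 N) until its tip is right on the bottom, at a depth that nobody knows beforehand; on the way down the block's top face pushes the red marker collar up the rod, and it must stay flat on that face to show the depth. Leave the gauge standing upright in the hole, let go of it with the cover still open, and do not push the two bottles, cardboard core, wrench, screwdriver or black capsule about.

Things in the scene. Friction and masses are not known exactly. Their poses are not given: they have to be found in the camera images.
- mouth (a point): Centre of the hole's mouth, on the block's top face, 110 mm above the table; axes as the block's (z up). The hole is round, vertical, 12 mm wide with a 2 mm chamfer. It is blind: a brass stop closes it somewhere 60 to 90 mm below the mouth (bottomed depth); how deep varies and must be found by touch.
- cover (a joint): Swing cover over the hole: flat blue plate 76 x 36 x 5 mm, 1.5 mm above the block's top face, turning about a vertical pin 52 mm from the hole's centre, towards the block's +x. In rad: 0 = over the hole, grows clockwise seen from above (knob towards the block's +y), ends at 1.9. From 1.2 on it is clear of hole and collar. Stays where it is left (0.06 N m).
- cover_knob (a point): Centre (half-way up) of the upright black round knob on the free end of the cover, 14 mm across and 28 mm tall, 56 mm from the pin; its top is 144.5 mm above the table.
- gauge_grip (a point): Centre of the depth gauge's round yellow handle, 20 mm across, 45 mm tall; z along the rod, up at the start. The gauge is loose: a steel rod 10 mm across, 130 mm long below the handle, about 0.16 kg, its tip 152.5 mm below this point. It stands at the start in a loose hole 25 mm deep in the wooden stand, tip 10 mm above the table.
- gauge_tip (a point): Tip of the gauge's rod (slightly tapered over the last 2 mm), on its axis.
- collar (a joint): Place of the red marker collar (30 mm across, 14 mm tall) along the gauge's rod: its underside is 30 mm plus this value above the tip. 0 to 0.085 m; friction of about 3.5 N holds it anywhere on the rod. At the start it sits 32 to 45 mm above the tip.
- collar_under (a point): Centre of the collar's underside, on the rod's axis.
- stand: The fixed wooden block the gauge stands in at the start, 70 x 70 x 35 mm; origin at the centre of its underside.
- pad (a joint): Lightly sprung brass pad on top of the stop at the bottom of the hole, out of sight: how far it is pressed down, 0 = untouched, 0.003 m = right down on the rigid stop. Under 1 N presses it right down, so the gauge's own weight keeps it there. It says nothing of the depth.
- bottle0: Green wine bottle without label, 74 mm wide, 290 mm tall, standing beyond the work; origin at the centre of its foot. Leave alone.
- bottle1: Green wine bottle with a paper label, same size, standing at the right. Leave alone.
- core: Cardboard ring (label roll core), 80 mm wide, 50 mm tall; origin at the centre of its underside. Leave alone.
- wrench: Steel wrench lying along its x axis. Leave alone.
- driver: Screwdriver lying along its x axis. Leave alone.
- capsule: Black bottle capsule, a cone 33 mm wide, 60 mm tall; origin at the centre of its underside. Leave alone.
- block: Fixed aluminium block, 100 x 64 x 110 mm (x, y, z), with low steel feet that make it 144 mm long in x; origin at the centre of its underside, x along its long side. The hole lies 22 mm from its centre towards -x, the cover's pin 30 mm towards +x.
Things that resemble listed ones, but are neither listed nor needed, are in the scene too. Of the things like the block, leave any that is green; of the rest the larger one is meant. Of the things like the part that bears gauge_grip, leave any that is turquoise; of the rest the larger one is meant.

How it is judged:
On the way, in this order (a step that is already met when the one before it is completed fails the run):
1. the cover is swung clear of the hole (value of joint cover above 1.15 rad), for 0.2 s.
2. the gauge is out of its stand (height (world z) of gauge_tip above 0.045 m), for 0.1 s.
3. the rod has bottomed in the hole with the collar on the block's face (value of joint pad above 0.002 m and horizontal distance between gauge_tip and mouth below 0.003 m and z of collar_under in the frame of mouth below 0.002 m), for 0.2 s.
At the end, for the whole second after the job is handed in: The gauge stands released and at rest in the hole, upright within 0.08 rad, its tip on the bottom (pad pressed at least 2 of its 3 mm) and within 3 mm of the hole's axis, the collar's underside within 2 mm of the block's top face, and the cover still swung clear (at least 1.15 rad) (all of step 3 and z of collar_under in the frame of mouth above -0.002 m and angle between gauge_grip's own z axis and vertical below 0.08 rad and value of joint cover above 1.15 rad and linear speed of gauge below 0.01 m/s); the robot touches nothing.
It fails at once if the rod presses on the bottom of the hole with more than 20 N (contact force between gauge and pad above 20 N).
It fails at once if a bottle, the core, the wrench, the screwdriver or the capsule is pushed about (distance of any of bottle0, bottle1, core, wrench, driver, capsule from where it was at the start of the episode above 0.03 m).
It also fails if it takes over 72 s, if anything falls off the work surface, if the arm or the gripper's body presses on something with over 40 N, if the wrist force passes 120 N, or if a joint passes its speed limit or range.

## Working session

There is one attempt and no reset: what is moved stays moved. The work goes in short steps, Python scripts to look and compute and a shell command to move; the robot and the scene stay as the last step left them, time stands still between calls to the robot, and variables do not carry over. Pictures are saved under pics/ and viewed, at most 10 in all, crops included, and the job is handed in when it is done.

```bash
mkdir -p pics
python3 - <<'E'
from cell import robot
import cv2
for n in("scene","top"):
    cv2.imwrite(f"pics/{n}0.png",robot.snapshot(n)); c=robot.calibration(n); print(n,c)
o=robot.get_obs();print(o)
E
```

```text
scene {'intrinsics': array([[522.65316752,   0.        , 329.33349976],
       [  0.        , 522.65316752, 235.94292044],
       [  0.        ,   0.        ,   1.        ]]), 'rvec': array([ 1.51400623,  2.03271989, -0.88188084]), 'tvec': array([ 0.18201995, -0.29996781,  1.58252583])}
top {'intrinsics': array([[537.44465972,   0.        , 326.91973782],
       [  0.        , 537.44465972, 239.13588963],
       [  0.        ,   0.        ,   1.        ]]), 'rvec': array([ 2.15376857, -2.2122667 ,  0.08760456]), 'tvec': array([-0.00882412,  0.55224691,  1.22955057])}
{'t': 0.1, 'joints': array([-9.74433098e-01,  3.85502203e-01,  6.74272687e-03, -4.25283049e-04,
       -1.19401701e+00, -2.58614988e-01]), 'qd': array([ 0.00037538, -0.00193843,  0.00273965,  0.0004877 , -0.00030372,
        0.00110342]), 'tau': array([-5.68900177e-04, -3.93318808e+01,  1.88929135e+01,  4.19797584e+00,
       -2.58970751e-03,  3.24293275e-06]), 'ee_pos': array([ 0.20694535, -0.5891801 ,  0.23031108]), 'tool_rot': array([ 3.13957726e+00, -1.24416503e-04, -2.80400115e+00]), 'force': array([-0.20933334, -0.83456461,  0.00471883]), 'wrist_torque': array([ 0.02312632,  0.00446922, -0.00594081]), 'finger_force': 0.0, 'grip_width': 0.08565092353412326}
```

View pics/scene0.png

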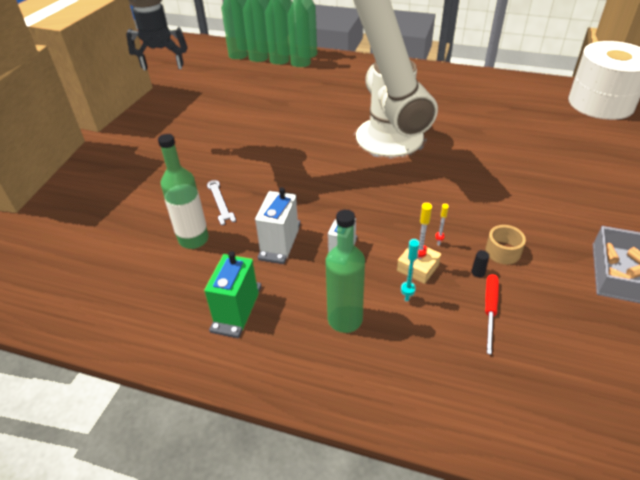

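View pics/top0.png

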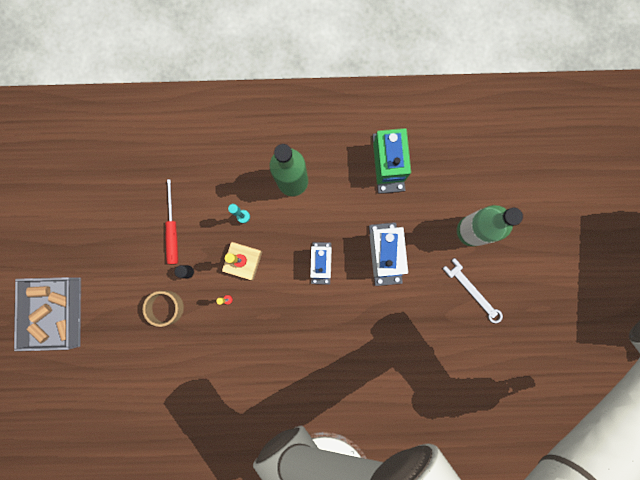

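The top view shows the meant white block at (389,253), with its cover pin at (391,237) and knob at (388,264). The yellow gauge stands at (237,260) in its stand, and bottle1 is at (485,228). The green block, the turquoise gauge, and the small block and gauge are decoys.

```bash
cat > h.py <<'E'
import numpy as np,cv2
from cell import robot
def cam(n):
    c=robot.calibration(n);R=cv2.Rodrigues(c["rvec"])[0];return c["intrinsics"],R,c["tvec"].ravel(),c
def ray(n,px,z):
    K,R,t,_=cam(n);d=R.T@np.linalg.solve(K,[px[0],px[1],1.]);o=-R.T@t;return o+d*(z-o[2])/d[2]
def proj(n,p):
    K,R,t,c=cam(n);return cv2.projectPoints(np.array(p,float).reshape(-1,3),c["rvec"],t,K,None)[0].reshape(-1,2)
def tri(pa,pb):
    P=[(lambda K,R,t:K@np.c_[R,t])(*cam(n)[:3]) for n in("scene","top")]
    X=cv2.triangulatePoints(P[0],P[1],np.array(pa,float),np.array(pb,float)).ravel();return X[:3]/X[3]
def blobs(im,lo,hi,box,amin=5):
    x0,y0,x1,y1=box;m=cv2.inRange(cv2.cvtColor(im,cv2.COLOR_BGR2HSV),lo,hi)
    k=np.zeros_like(m);k[y0:y1,x0:x1]=m[y0:y1,x0:x1]
    n,_,s,c=cv2.connectedComponentsWithStats(k)
    return [(s[i,4],s[i,:4].tolist(),c[i].round(2).tolist()) for i in range(1,n) if s[i,4]>=amin]
E
python3 - <<'E'
from h import *
S=cv2.imread("pics/scene0.png");T=cv2.imread("pics/top0.png")
for n,im,b,g in(("scene",S,(250,180,305,265),(405,195,435,270)),("top",T,(365,215,415,290),(215,235,265,285))):
    print(n,"blue",blobs(im,(105,120,60),(125,255,255),b)); print("knob",blobs(im,(0,0,0),(180,255,50),b))
    print("white",blobs(im,(0,0,150),(180,40,255),b,20))
    print("yellow",blobs(im,(24,150,100),(34,255,255),g)); print("red",blobs(im,(0,180,80),(6,255,255),g))
a=cv2.resize(S[180:270,250:330],(400,450),interpolation=2);b=cv2.resize(T[215:295,355:425],(394,450),interpolation=2)
cv2.imwrite("pics/a.png",np.hstack([a,b]))
E
```

```text
scene blue [(np.int32(216), [269, 196, 21, 22], [278.81, 204.97]), (np.int32(6), [265, 212, 2, 4], [265.67, 213.5])]
knob [(np.int32(23), [280, 190, 5, 8], [281.96, 193.04])]
white [(np.int32(1395), [256, 191, 40, 68], [272.65, 226.58]), (np.int32(38), [268, 210, 8, 6], [271.18, 212.29])]
yellow [(np.int32(171), [421, 203, 11, 21], [425.44, 212.44])]
red [(np.int32(54), [419, 245, 8, 12], [422.54, 251.81])]
top blue [(np.int32(440), [380, 233, 18, 35], [388.15, 251.19]), (np.int32(8), [393, 275, 8, 1], [396.5, 275.0]), (np.int32(8), [382, 276, 8, 1], [385.5, 276.0])]
knob [(np.int32(6), [386, 261, 2, 5], [386.33, 263.33])]
white [(np.int32(933), [372, 224, 36, 52], [391.38, 249.98]), (np.int32(21), [395, 277, 5, 5], [397.0, 279.0]), (np.int32(21), [378, 279, 5, 5], [380.0, 281.0])]
yellow [(np.int32(24), [232, 254, 5, 9], [234.38, 258.58])]
red []
```

View pics/a.png

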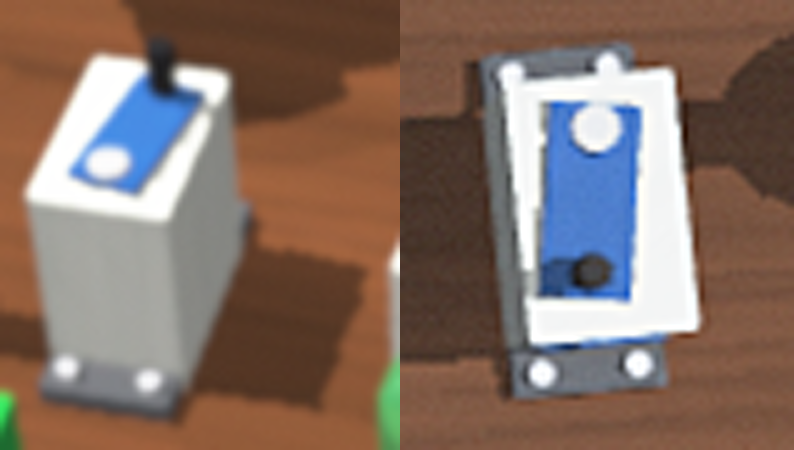

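The crop shows the block's top face in the right tile with corners near (505,88), (672,70), (700,330) and (532,345). The pin is at (597,128) and the knob top at (592,271). The cover is slightly turned already.

Run:
```python
from h import *
T=cv2.imread("pics/top0.png");S=cv2.imread("pics/scene0.png")
f=lambda u,v:(355+(u-400)/5.63-.5+.09,215+v/5.625-.5+.09)
c=np.array([ray("top",f(*p),.11)[:2] for p in((505,88),(672,70),(700,330),(532,345))])
m=np.array([(50,32),(50,-32),(-50,-32),(-50,32)])/1000
a=m-m.mean(0);b=c-c.mean(0);th=np.arctan2((a[:,0]*b[:,1]-a[:,1]*b[:,0]).sum(),(a*b).sum())
R=np.array([[np.cos(th),-np.sin(th)],[np.sin(th),np.cos(th)]]);o=c.mean(0)
print("block",o,th,"res",b-a@R.T); print("mouth",o+R@[-.022,0],"pin",o+R@[.03,0])
pin=ray("top",f(597,128),.119);kn=ray("top",f(592,271),.1445);print("pin,knob",pin,kn,np.hypot(*(pin-kn)[:2]))
v=(kn-pin)[:2]; v0=R@[-1,0]; print("cover angle",-np.arctan2(v0[0]*v[1]-v0[1]*v[0],v0@v))
x=cv2.resize(T[235:285,205:265],(480,400),interpolation=2);y=cv2.resize(S[195:285,395:455],(267,400),interpolation=2)
cv2.imwrite("pics/b.png",np.hstack([x,y]))
print(ray("scene",(425.4,212.4),.1625),tri((425.4,212.4),(232,259)))
```

```text
block [ 0.51443082 -0.15979206] 0.07035228737858883 res [[-0.00047158  0.00029036]
 [ 0.00027281 -0.00035524]
 [-0.00015066 -0.00025   ]
 [ 0.00034943  0.00031489]]
mouth [ 0.49248525 -0.16133853] pin [ 0.54435661 -0.15768323]
pin,knob [ 0.54450085 -0.15780362  0.119     ] [ 0.48926244 -0.15095141  0.1445    ] 0.055661789803266505
cover angle 0.19376970863939885
[0.50312182 0.17548786 0.1625    ] [0.50481193 0.17432722 0.1635256 ]
```

View pics/b.png

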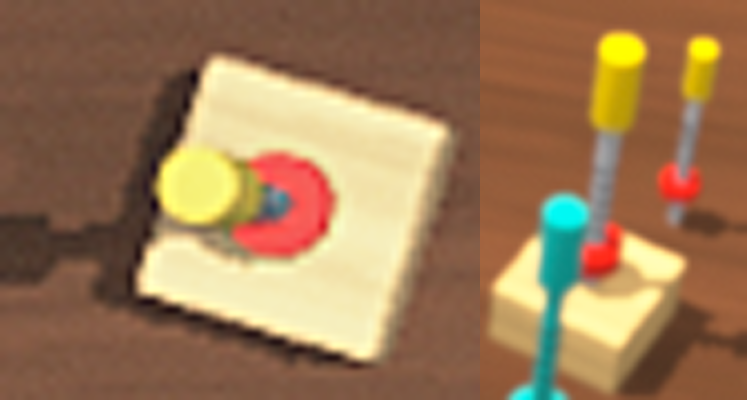

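The left tile shows the handle top at about (199,186), with the collar under it at (283,205). The right tile shows the handle top at (621,47).

```bash
cat >> h.py <<'E'
from scipy.spatial.transform import Rotation as Ro
def plan(p,yaw,frm=None,fyaw=None):
    o=robot.get_obs();R=Ro.from_euler("xyz",o["tool_rot"]) if fyaw is None else Ro.from_euler("xyz",[np.pi,0,fyaw])
    q=o["ee_pos"] if frm is None else np.array(frm)
    G=Ro.from_euler("xyz",[np.pi,0,yaw]);r=(R.inv()*G).as_rotvec()
    return (R.inv().apply(np.array(p)-q)*100).round(2),r.round(3)
E
python3 - <<'E'
from h import *
print("gauge", ray("top",(229.4,257.8),.185),tri((426.2,205.1),(229.4,257.8)))
for n,p in(("b1",(475,232)),("b0",(292,178)),("green",(393,155)),("turq",(242,216)),("small g",(227,300)),("core",(162,309)),("cap",(186,271))): print(n,ray("top",p,.03).round(3))
print(plan((.34,-.34,.231),-2.804))
print(plan((.489,-.151,.19),-3.92,(.34,-.34,.231),-2.804))
last=None
for th in np.linspace(.19,1.75,8):
    a=3.212-th;p=np.array([.5444+.056*np.cos(a),-.1577+.056*np.sin(a),.122])
    if last is not None: print(th,p.round(4),plan(p,2.36,last,2.36)[0])
    last=p
E
```

```text
gauge [0.50664617 0.17457344 0.185     ] [0.50658183 0.1748746  0.18504709]
b1 [ 0.559 -0.367  0.03 ]
b0 [0.696 0.054 0.03 ]
green [ 0.744 -0.183  0.03 ]
turq [0.61  0.172 0.03 ]
small g [0.417 0.209 0.03 ]
core [0.401 0.358 0.03 ]
cap [0.486 0.302 0.03 ]
(array([-20.81,  19.1 ,  -0.03]), array([ 0.002, -0.   , -0.   ]))
(array([-20.32,  12.9 ,   4.1 ]), array([ 0.   , -0.   ,  1.116]))
0.41285714285714287 [ 0.4917 -0.1389  0.122 ] [0.65 1.06 0.  ]
0.6357142857142857 [ 0.4971 -0.1277  0.122 ] [0.4  1.18 0.  ]
0.8585714285714285 [ 0.5049 -0.118   0.122 ] [0.13 1.24 0.  ]
1.0814285714285714 [ 0.5147 -0.1102  0.122 ] [-0.15  1.24  0.  ]
1.3042857142857143 [ 0.5259 -0.1048  0.122 ] [-0.42  1.17  0.  ]
1.5271428571428571 [ 0.538  -0.1021  0.122 ] [-0.67  1.05  0.  ]
1.75 [ 0.5505 -0.102   0.122 ] [-0.88  0.88  0.  ]
```

```bash
python3 -m jog '[-2.6,2.39,0,0,0,0,0.4,-2.6,2.39,0,0,0,0,0.4,-2.6,2.39,0,0,0,0,0.4,-2.6,2.39,0,0,0,0,0.4]' 30
python3 -m jog '[-2.6,2.39,0,0,0,0,0.4,-2.6,2.39,0,0,0,0,0.4,-2.6,2.39,0,0,0,0,0.4,-2.6,2.39,0,0,0,0,0.4]'
python3 -m jog '[-2.9,1.84,0.3,0,0,0,0.4,-2.9,1.84,0.3,0,0,0,0.4,-2.9,1.84,0.3,0,0,0,0.4,-2.9,1.84,0.3,0,0,0,0.4]'
python3 -m jog '[-2.9,1.84,0,0,0,0,0.4,-2.9,1.84,0,0,0,0,0.4,-2.9,1.84,0,0,0,0,0.4]'
python3 -m jog '[0,0,0,0,0,0.12,0.4,0,0,0,0,0,0.12,0.4,0,0,0,0,0,0.12,0.4,0,0,0,0,0,0.12,0.4,0,0,0,0,0,0.12,0.4]'
python3 -m jog '[0,0,0,0,0,0.12,0.4,0,0,0,0,0,0.12,0.4,0,0,0,0,0,0.12,0.4,0,0,0,0,0,0.12,0.4,0,0,0,0,0,0.12,0.4]'
python3 - <<'E'
from h import *
cv2.imwrite("pics/t1.png",robot.snapshot("top"))
print(robot.get_obs()["ee_pos"],robot.get_obs()["tool_rot"])
print(plan((.489,-.151,.122),2.36))
E
```

```text
t: 0.43
ee_pos: [0.2737, -0.4635, 0.2306]
tool_rot: [3.14, -0.0, -2.805]
force: [2.1, -0.3, 0.4]
grip_width: 0.0387
finger_force: 0.0
t: 0.77
ee_pos: [0.3402, -0.3386, 0.2311]
tool_rot: [3.141, -0.0, -2.804]
force: [1.3, -0.9, 0.2]
grip_width: 0.0343
finger_force: 0.0
t: 1.1
ee_pos: [0.4255, -0.2308, 0.2191]
tool_rot: [3.141, -0.0, -2.804]
force: [0.7, -0.5, -0.1]
grip_width: 0.0341
finger_force: 0.0
t: 1.35
ee_pos: [0.4893, -0.1499, 0.219]
tool_rot: [3.141, -0.001, -2.804]
force: [-0.3, -0.7, 0.4]
grip_width: 0.0341
finger_force: 0.0
t: 1.77
ee_pos: [0.4886, -0.1513, 0.2188]
tool_rot: [-3.142, -0.001, 2.874]
force: [0.5, -0.9, -0.2]
grip_width: 0.0339
finger_force: 0.0
t: 2.18
ee_pos: [0.4885, -0.1515, 0.2189]
tool_rot: [-3.141, -0.001, 2.273]
force: [0.5, 0.1, 0.6]
grip_width: 0.0343
finger_force: 0.0
[ 0.48850518 -0.15147676  0.21887511] [-3.14093957e+00 -8.24354716e-04  2.26962644e+00]
(array([-0.  ,  0.07,  9.69]), array([-0.001, -0.001, -0.09 ]))
```

```bash
python3 -m jog '[0,0.07,2.5,0,0,-0.09,0.4,0,0,2.5,0,0,0,0.4,0,0,1.5,0,0,0,0.4,0,0,1,0,0,0,0.4,0,0,1,0,0,0,0.4]'
python3 -m jog '[0,0,0.6,0,0,0,0.4,0,0,0.6,0,0,0,0.4,0,0,0,0,0,0,0.4]'
```

```text
t: 2.65
ee_pos: [0.4893, -0.1511, 0.1335]
tool_rot: [-3.141, -0.0, 2.371]
force: [-0.2, 0.6, 0.4]
grip_width: 0.0343
finger_force: 0.0
t: 2.9
ee_pos: [0.4891, -0.151, 0.1216]
tool_rot: [-3.141, -0.001, 2.37]
force: [-0.3, 0.1, 0.4]
grip_width: 0.0341
finger_force: 0.0
```

No contact on the way down, so I swing along the arc.

```bash
python3 -m jog '[0.33,0.53,0,0,0,0,0.4,0.32,0.53,0,0,0,0,0.4,0.2,0.59,0,0,0,0,0.4,0.2,0.59,0,0,0,0,0.4]'
python3 -m jog '[0.07,0.62,0,0,0,0,0.4,0.06,0.62,0,0,0,0,0.4,-0.08,0.62,0,0,0,0,0.4,-0.07,0.62,0,0,0,0,0.4]'
python3 -m jog '[-0.21,0.59,0,0,0,0,0.4,-0.21,0.58,0,0,0,0,0.4,-0.34,0.53,0,0,0,0,0.4,-0.33,0.52,0,0,0,0,0.4]'
python3 -m jog '[-0.44,0.44,0,0,0,0,0.4,-0.44,0.44,0,0,0,0,0.4,0,0,0,0,0,0,0.4]'
python3 -m jog '[0,0,-1,0,0,0,0.4,0,0,-3,0,0,0,0.4,0,0,-4,0,0,0,0.4,0,0,-4,0,0,0,0.4]'
python3 - <<'E'
from h import *
print(robot.get_obs()["joints"].round(3))
print(plan((.5066,.1747,.24),2.36))
E
```

```text
t: 3.23
ee_pos: [0.4954, -0.1272, 0.1223]
tool_rot: [-3.138, -0.003, 2.369]
force: [-5.0, -0.3, 1.2]
grip_width: 0.0342
finger_force: 2.0
t: 3.57
ee_pos: [0.5155, -0.1094, 0.1224]
tool_rot: [3.141, 0.0, 2.37]
force: [-2.4, -0.0, 0.1]
grip_width: 0.0337
finger_force: 1.0
t: 3.9
ee_pos: [0.5394, -0.1015, 0.1224]
tool_rot: [3.141, 0.001, 2.37]
force: [-2.0, -0.5, -0.4]
grip_width: 0.0341
finger_force: 0.8
t: 4.15
ee_pos: [0.5527, -0.1017, 0.1224]
tool_rot: [3.14, 0.002, 2.37]
force: [0.5, 0.4, -0.3]
grip_width: 0.0342
finger_force: 0.0
t: 4.48
ee_pos: [0.5505, -0.1018, 0.2442]
tool_rot: [-3.141, 0.0, 2.369]
force: [1.8, 0.4, 0.5]
grip_width: 0.034
finger_force: 0.0
[ 0.107  0.265 -0.134  0.    -1.172 -2.45 ]
(array([22.44, 16.74,  0.42]), array([-0.   ,  0.   ,  0.009]))
```

```bash
python3 -m jog '[3.2,2.39,0,0,0,0,0.6,3.2,2.39,0,0,0,0,0.6,3.2,2.39,0,0,0,0,0.6,3.2,2.39,0,0,0,0,0.6]'
python3 -m jog '[3.2,2.39,0,0,0,0,0.6,3.2,2.39,0,0,0,0,0.6,3.24,2.4,0,0,0,0,0.6,0,0,0,0,0,0,0.6]'
python3 - <<'E'
from h import *
T=robot.snapshot("top");S=robot.snapshot("scene");cv2.imwrite("pics/t2.png",T);cv2.imwrite("pics/s2.png",S)
a=cv2.resize(T[215:295,345:415],(394,450),interpolation=2);b=cv2.resize(S[180:260,250:320],(394,450),interpolation=2)
cv2.imwrite("pics/c.png",np.hstack([a,b]))
print("knob",blobs(T,(0,0,0),(180,255,60),(365,225,405,270),2))
print("dark",blobs(T,(0,0,0),(180,255,120),(380,255,402,272),2), proj("top",[.4925,-.1613,.11]),proj("scene",[.4925,-.1613,.11]))
print(plan((.5066,.1747,.148),2.36))
E
```

```text
t: 4.82
ee_pos: [0.5257, 0.0576, 0.2441]
tool_rot: [3.138, 0.002, 2.368]
force: [0.4, -0.5, -0.2]
grip_width: 0.0513
finger_force: 0.0
t: 5.15
ee_pos: [0.5066, 0.1806, 0.2437]
tool_rot: [3.137, 0.001, 2.376]
force: [0.2, -0.7, 0.2]
grip_width: 0.0509
finger_force: 0.0
knob [(np.int32(3), [367, 226, 2, 2], [367.67, 226.33]), (np.int32(2), [369, 230, 1, 2], [369.0, 230.5]), (np.int32(2), [365, 243, 1, 2], [365.0, 243.5]), (np.int32(2), [369, 250, 2, 1], [369.5, 250.0])]
dark [(np.int32(15), [390, 259, 4, 5], [391.47, 261.13])] [[391.57467253 261.67447319]] [[277.9389648  200.11862435]]
(array([-0.12, -0.16,  9.53]), array([0.002, 0.001, 0.013]))
```

View pics/c.png

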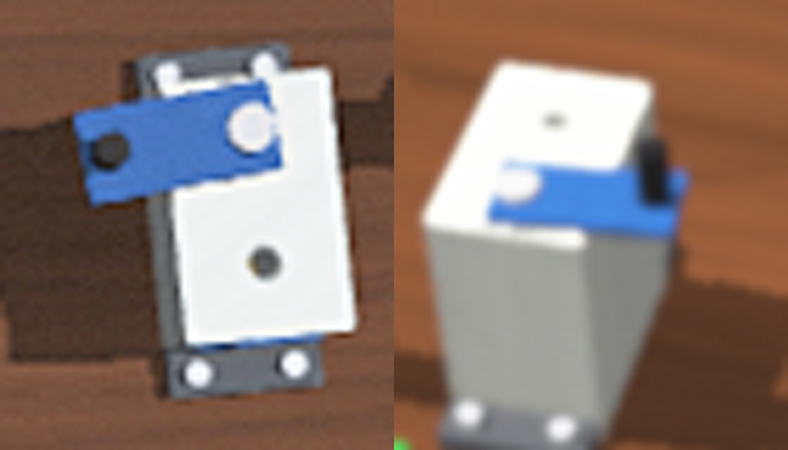

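The cover is open by about 1.5 rad. The hole shows at (265,262) in the left tile and (553,120) in the right, within about 1 mm of my prediction. Next is the grasp.

```bash
python3 -m jog '[-0.12,-0.16,1,0,0,0,0.6,0,0,2,0,0,0,0.6,0,0,2,0,0,0,0.6,0,0,2,0,0,0,0.6,0,0,2,0,0,0,0.6]'
python3 -m jog '[0,0,1.4,0,0,0,0.6,0,0,0,0,0,0,0.6]'
python3 -m jog '[0,0,0,0,0,0,0.4,0,0,0,0,0,0,0.3,0,0,0,0,0,0,0.2,0,0,0,0,0,0,0.1,0,0,0,0,0,0,0.1]' 50
python3 -m jog '[0,0,0,0,0,0,0.1,0,0,0,0,0,0,0.1,0,0,0,0,0,0,0.1]'
python3 -c "
from h import *
print(tri((277.8,200.9),(391.55,261.15)),ray('top',(391.55,261.15),.11),ray('scene',(277.8,200.9),.11))"
```

```text
t: 5.67
ee_pos: [0.5066, 0.1709, 0.1513]
tool_rot: [3.141, -0.0, 2.366]
force: [-0.2, -0.8, 0.5]
grip_width: 0.0515
finger_force: 0.0
t: 5.83
ee_pos: [0.5046, 0.1699, 0.1348]
tool_rot: [-3.135, -0.002, 2.366]
force: [-0.6, -0.8, -0.3]
grip_width: 0.0515
finger_force: 0.0
t: 6.25
ee_pos: [0.5075, 0.1733, 0.1397]
tool_rot: [3.138, 0.001, 2.37]
force: [0.7, -0.0, 1.7]
grip_width: 0.0186
finger_force: 49.0
t: 6.5
ee_pos: [0.5075, 0.1734, 0.1396]
tool_rot: [3.139, 0.001, 2.37]
force: [0.7, 0.2, 5.4]
grip_width: 0.0188
finger_force: 49.3
[ 0.49365659 -0.16140085  0.10857031] [ 0.49363116 -0.1612877   0.11      ] [ 0.49520665 -0.16059694  0.11      ]
```

```bash
python3 -m jog '[0,0,-1,0,0,0,0.1,0,0,-2,0,0,0,0.1,0,0,-2.5,0,0,0,0.1,0,0,-2.5,0,0,0,0.1]'
python3 -m jog '[0,0,-2.5,0,0,0,0.1,0,0,-2.5,0,0,0,0.1,0,0,-2,0,0,0,0.1,0,0,-1,0,0,0,0.1,0,0,0,0,0,0,0.1]'
python3 - <<'E'
from h import *
print(plan((.493,-.161,.2997),2.36))
T=robot.snapshot("top");S=robot.snapshot("scene")
a=cv2.resize(T[200:320,180:300],(400,400),interpolation=2);b=cv2.resize(S[130:270,370:470],(286,400),interpolation=2)
cv2.imwrite("pics/d.png",np.hstack([a,b]))
E
```

```text
t: 6.83
ee_pos: [0.5047, 0.1722, 0.218]
tool_rot: [-3.136, -0.002, 2.369]
force: [-0.3, 0.3, -2.0]
grip_width: 0.0188
finger_force: 49.3
t: 7.25
ee_pos: [0.5066, 0.1731, 0.3002]
tool_rot: [3.139, 0.0, 2.37]
force: [0.6, 0.6, -1.3]
grip_width: 0.0188
finger_force: 49.3
(array([-2.233e+01, -2.489e+01, -1.000e-02]), array([0.003, 0.   , 0.01 ]))
```

View pics/d.png

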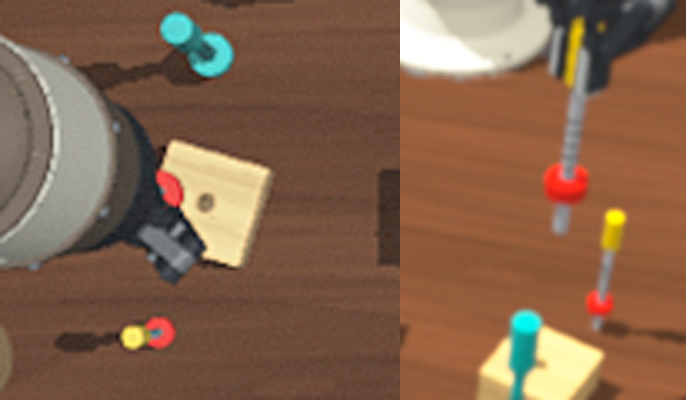

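The gauge hangs from the gripper, near vertical. In the scene tile the collar is at (566,184) and the tip at (560,230). Now I carry it to above the hole.

```bash
python3 -m jog '[-1.1,-1.25,0,0,0,0,0.1,-2.23,-2.49,0,0,0,0,0.1,-2.23,-2.49,0,0,0,0,0.1,-2.23,-2.49,0,0,0,0,0.1,-2.23,-2.49,0,0,0,0,0.1]'
python3 -m jog '[-2.23,-2.49,0,0,0,0,0.1,-2.23,-2.49,0,0,0,0,0.1,-2.23,-2.49,0,0,0,0,0.1,-2.23,-2.49,0,0,0,0,0.1,-2.23,-2.49,0,0,0,0,0.1]'
python3 -m jog '[-1.1,-1.25,0,0,0,0,0.1,0,0,2,0,0,0,0.1,0,0,1.4,0,0,0,0.1,0,0,0,0,0,0,0.1,0,0,0,0,0,0,0.1]'
python3 - <<'E'
from h import *
o=robot.get_obs();e=o["ee_pos"];print(e,o["tool_rot"],plan((.493,-.161,e[2]),2.36))
T=robot.snapshot("top");S=robot.snapshot("scene")
cv2.imwrite("pics/t3.png",T);cv2.imwrite("pics/s3.png",S)
a=cv2.resize(T[205:285,345:425],(400,400),interpolation=2);b=cv2.resize(S[130:220,235:315],(400,450),interpolation=2)
cv2.imwrite("pics/e.png",np.hstack([cv2.copyMakeBorder(a,0,50,0,0,0),b]))
z=e[2]-.1295-.003 # tip est
print(proj("scene",[[e[0],e[1],z],[e[0],e[1],z+.1]]),proj("top",[[e[0],e[1],z],[e[0],e[1],z+.04]]))
E
```

```text
t: 7.77
ee_pos: [0.4984, 0.0212, 0.2959]
tool_rot: [-3.137, -0.003, 2.37]
force: [1.4, -0.5, -1.8]
grip_width: 0.0188
finger_force: 49.3
t: 8.18
ee_pos: [0.4915, -0.1456, 0.296]
tool_rot: [-3.139, -0.004, 2.369]
force: [0.4, -0.7, -0.8]
grip_width: 0.019
finger_force: 49.3
t: 8.6
ee_pos: [0.491, -0.161, 0.2622]
tool_rot: [-3.138, -0.004, 2.369]
force: [0.4, -0.1, -0.8]
grip_width: 0.0189
finger_force: 49.3
[ 0.49097455 -0.16096255  0.26220191] [-3.13790943 -0.0040682   2.36913935] (array([-0.15,  0.14, -0.  ]), array([-0.004, -0.004,  0.009]))
[[277.58525348 193.08490173]
 [273.61183866 156.83765173]] [[392.57269605 262.06753808]
 [394.9887038  261.38533914]]
```

View pics/e.png

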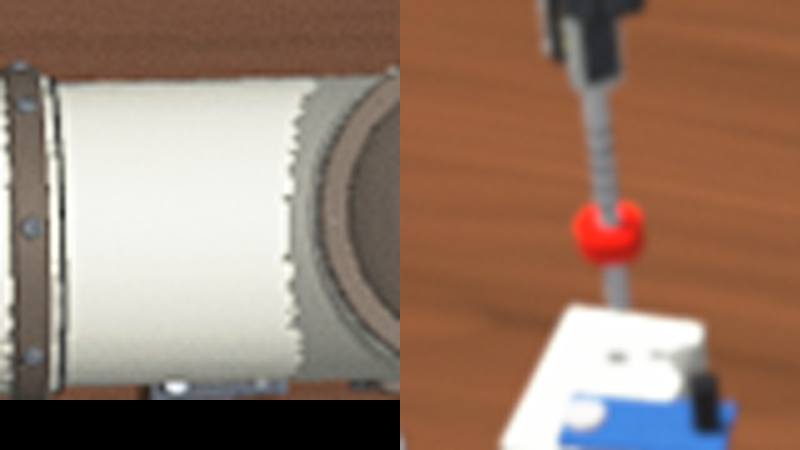

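The scene tile shows the rod tip at about (620,308), just above the hole at (618,356), with the collar at (608,232). The arm hides the top view. I measure the rod's centreline in the scene picture.

Run:
```python
from h import *
S=cv2.imread("pics/s3.png").astype(float);S0=cv2.imread("pics/s2.png").astype(float)
D=np.abs(S-S0).sum(2)
pts=[]
for v in list(range(147,169))+list(range(184,191)):
    w=D[v,268:288].copy();w[w<60]=0
    if w.sum()>0: pts.append((v,268+(w*np.arange(20)).sum()/w.sum(),(w>0).sum()))
print([(v,round(u,2),int(n)) for v,u,n in pts])
P=np.array([p[:2] for p in pts]);c=np.polyfit(P[:,0],P[:,1],1);print("rod line u=",c)
for v in range(188,206): print(v,S[v,272:286].mean(1).astype(int) if 0 else S[v,272:286,1].astype(int))
for x,y in((.491,-.161),(.4899,-.1599),(.4935,-.1613)):
    q=proj("scene",[[x,y,.1325],[x,y,.25]]);m=(q[1,0]-q[0,0])/(q[1,1]-q[0,1]);print(x,y,q,"slope",m,"u@160",q[0,0]+m*(160-q[0,1]))
```

```text
[(147, np.float64(272.95), 9), (148, np.float64(273.05), 7), (149, np.float64(273.35), 6), (150, np.float64(273.37), 6), (151, np.float64(273.39), 6), (152, np.float64(273.49), 6), (153, np.float64(273.59), 6), (154, np.float64(273.92), 5), (155, np.float64(273.99), 5), (156, np.float64(274.04), 5), (157, np.float64(274.1), 5), (158, np.float64(274.11), 5), (159, np.float64(274.17), 5), (160, np.float64(274.81), 5), (161, np.float64(274.9), 5), (162, np.float64(274.94), 5), (163, np.float64(275.0), 5), (164, np.float64(275.05), 5), (165, np.float64(275.07), 5), (166, np.float64(275.1), 5), (167, np.float64(275.15), 5), (168, np.float64(275.5), 6), (184, np.float64(277.51), 4), (185, np.float64(277.79), 5), (186, np.float64(277.82), 5), (187, np.float64(277.86), 5), (188, np.float64(277.63), 6), (189, np.float64(277.92), 5), (190, np.float64(277.99), 5)]
rod line u= [1.20142604e-01 2.55310476e+02]
188 [ 90  91  94 112 134 142 140 131 117 101  95  94  95  95]
189 [ 89  88  92 108 130 142 140 132 119 101  94  93  94  94]
190 [112 106 102 110 130 143 141 133 118 100  91  90  91  92]
191 
[... 595 characters left out ...]
252 254 253 248 229]
201 [254 254 254 251 229 193 182 197 228 249 254 253 247 229]
202 [254 254 254 252 241 221 214 221 238 251 254 254 252 248]
203 [254 254 254 254 252 249 247 248 251 254 254 254 254 254]
204 [254 254 254 254 254 254 254 254 254 254 254 254 254 254]
205 [254 254 254 254 254 254 254 254 254 254 254 254 254 254]
0.491 -0.161 [[277.46095717 192.13198035]
 [272.72385344 148.93130081]] slope 0.10965345413147543 u@160 273.937574540519
0.4899 -0.1599 [[278.08662046 191.92180644]
 [273.39758591 148.72559068]] slope 0.10855197535864333 u@160 274.6214453109048
0.4935 -0.1613 [[276.94026512 192.77769603]
 [272.15783513 149.5600709 ]] slope 0.11065925029691356 u@160 273.31310985225264
```

The scene view and the in-hand offset agree that the rod needs about +3.7 mm in x and −1.6 mm in y. I correct that and go down slowly.

```bash
python3 -m jog '[-0.38,0.14,0,0,0,0,0.1,0,0,0.8,0,0,0,0.1,0,0,0.8,0,0,0,0.1,0,0,0,0,0,0,0.1]'
python3 -m jog '[0,0,0.3,0,0,0,0.1,0,0,0.3,0,0,0,0.1,0,0,0,0,0,0,0.1]'
python3 -m jog '[0,0,0.2,0,0,0,0.1,0,0,0.2,0,0,0,0.1,0,0,0,0,0,0,0.1]'
python3 - <<'E'
from h import *
S=robot.snapshot("scene");S0=cv2.imread("pics/s2.png")
cv2.imwrite("pics/s4.png",S)
a=cv2.resize(S[150:220,245:315],(560,560),interpolation=2);cv2.imwrite("pics/f.png",a)
E
```

```text
t: 9.03
ee_pos: [0.4947, -0.1621, 0.2461]
tool_rot: [-3.14, -0.004, 2.369]
force: [-0.5, 0.6, -1.9]
grip_width: 0.0189
finger_force: 49.3
t: 9.28
ee_pos: [0.4956, -0.1625, 0.2416]
tool_rot: [-3.141, -0.001, 2.369]
force: [-0.0, 0.7, -1.5]
grip_width: 0.0189
finger_force: 49.3
t: 9.53
ee_pos: [0.4957, -0.1625, 0.238]
tool_rot: [-3.141, -0.001, 2.369]
force: [-0.3, 0.6, -1.5]
grip_width: 0.0188
finger_force: 49.3
```

View pics/f.png

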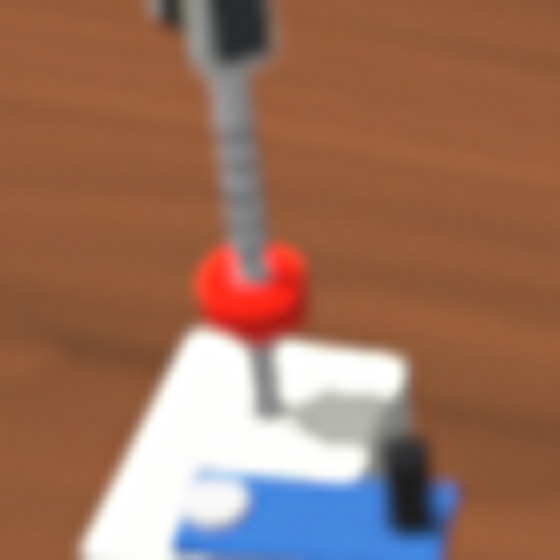

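The tip at (268,412) in the crop sits right on the hole position, full-image pixel (278,201), with no contact force. I go on down.

```bash
python3 -m jog '[0,0,0.2,0,0,0,0.1,0,0,0.2,0,0,0,0.1,0,0,0,0,0,0,0.1]'
python3 -m jog '[0,0,0.2,0,0,0,0.1,0,0,0.2,0,0,0,0.1,0,0,0,0,0,0,0.1]'
```

```text
t: 9.83
ee_pos: [0.4957, -0.1625, 0.2338]
tool_rot: [-3.141, -0.001, 2.369]
force: [0.2, 0.8, -1.8]
grip_width: 0.0188
finger_force: 49.3
t: 10.08
ee_pos: [0.4957, -0.1625, 0.2298]
tool_rot: [-3.141, -0.001, 2.369]
force: [0.0, -0.0, -2.1]
grip_width: 0.019
finger_force: 49.3
```

```bash
python3 -m jog '[0,0,0.5,0,0,0,0.1,0,0,0.5,0,0,0,0.1,0,0,0.5,0,0,0,0.1,0,0,0.3,0,0,0,0.1,0,0,0,0,0,0,0.1]'
python3 -m jog '[0,0,0.3,0,0,0,0.1,0,0,0.3,0,0,0,0.1,0,0,0.3,0,0,0,0.1,0,0,0,0,0,0,0.1]'
python3 -m jog '[0,0,0.3,0,0,0,0.1,0,0,0.3,0,0,0,0.1,0,0,0.3,0,0,0,0.1,0,0,0,0,0,0,0.1]'
```

```text
t: 10.5
ee_pos: [0.4955, -0.1625, 0.2112]
tool_rot: [-3.141, -0.001, 2.369]
force: [-1.2, -0.4, -1.9]
grip_width: 0.0189
finger_force: 49.3
t: 10.83
ee_pos: [0.4959, -0.1625, 0.2029]
tool_rot: [-3.141, -0.0, 2.369]
force: [-0.3, 0.0, -1.5]
grip_width: 0.0187
finger_force: 49.3
t: 11.17
ee_pos: [0.496, -0.1625, 0.194]
tool_rot: [3.141, 0.0, 2.369]
force: [-0.4, 0.2, -0.8]
grip_width: 0.0187
finger_force: 49.5
```

```bash
python3 -m jog '[0,0,0.3,0,0,0,0.1,0,0,0.3,0,0,0,0.1,0,0,0,0,0,0,0.1]'
python3 -m jog '[0,0,0.2,0,0,0,0.1,0,0,0.2,0,0,0,0.1,0,0,0,0,0,0,0.1]'
python3 -m jog '[0,0,0.1,0,0,0,0.1,0,0,0.1,0,0,0,0.1,0,0,0,0,0,0,0.1]'
```

```text
t: 11.42
ee_pos: [0.496, -0.1625, 0.1877]
tool_rot: [3.141, -0.0, 2.369]
force: [-0.2, 0.8, -0.9]
grip_width: 0.0187
finger_force: 49.5
t: 11.67
ee_pos: [0.496, -0.1625, 0.1839]
tool_rot: [3.141, -0.0, 2.369]
force: [-0.6, 1.2, 1.0]
grip_width: 0.0192
finger_force: 49.5
t: 11.92
ee_pos: [0.496, -0.1625, 0.1822]
tool_rot: [3.141, 0.0, 2.369]
force: [-0.1, 1.0, 0.4]
grip_width: 0.019
finger_force: 49.6
```

```bash
cat > chk.py <<'E'
from cell import robot
import sys
o=robot.get_obs();print(o["ee_pos"][2].round(4),o["force"].round(1));sys.exit(o["force"][2]>4.5)
E
J="python3 -m jog"; 
python3 -m jog '[0,0,0.1,0,0,0,0.1,0,0,0,0,0,0,0.1]' >/dev/null && python3 chk.py && python3 -m jog '[0,0,0.1,0,0,0,0.1,0,0,0,0,0,0,0.1]' >/dev/null && python3 chk.py && python3 -m jog '[0,0,0.1,0,0,0,0.1,0,0,0,0,0,0,0.1]' >/dev/null && python3 chk.py && python3 -m jog '[0,0,0.1,0,0,0,0.1,0,0,0,0,0,0,0.1]' >/dev/null && python3 chk.py && python3 -m jog '[0,0,0.1,0,0,0,0.1,0,0,0,0,0,0,0.1]' >/dev/null && python3 chk.py && python3 -m jog '[0,0,0.1,0,0,0,0.1,0,0,0,0,0,0,0.1]' >/dev/null && python3 chk.py && python3 -m jog '[0,0,0.1,0,0,0,0.1,0,0,0,0,0,0,0.1]' >/dev/null && python3 chk.py && python3 -m jog '[0,0,0.1,0,0,0,0.1,0,0,0,0,0,0,0.1]' >/dev/null && python3 chk.py
```

```text
0.1813 [-0.1  0.9  1.6]False
```

```bash
sed -i 's/sys.exit(\(.*\))$/sys.exit(int(\1))/' chk.py
python3 -m jog '[0,0,0.1,0,0,0,0.1,0,0,0,0,0,0,0.1]' >/dev/null && python3 chk.py && python3 -m jog '[0,0,0.1,0,0,0,0.1,0,0,0,0,0,0,0.1]' >/dev/null && python3 chk.py && python3 -m jog '[0,0,0.1,0,0,0,0.1,0,0,0,0,0,0,0.1]' >/dev/null && python3 chk.py && python3 -m jog '[0,0,0.1,0,0,0,0.1,0,0,0,0,0,0,0.1]' >/dev/null && python3 chk.py && python3 -m jog '[0,0,0.1,0,0,0,0.1,0,0,0,0,0,0,0.1]' >/dev/null && python3 chk.py && python3 -m jog '[0,0,0.1,0,0,0,0.1,0,0,0,0,0,0,0.1]' >/dev/null && python3 chk.py && python3 -m jog '[0,0,0.1,0,0,0,0.1,0,0,0,0,0,0,0.1]' >/dev/null && python3 chk.py && python3 -m jog '[0,0,0.1,0,0,0,0.1,0,0,0,0,0,0,0.1]' >/dev/null && python3 chk.py
```

```text
0.1802 [-0.4  1.9  1.6]
0.1792 [0.3 2.2 1.6]
0.1782 [0.1 1.3 1.1]
0.1772 [-0.3  1.6  1.4]
0.1762 [-0.9  1.4  2.3]
0.1752 [0.9 1.5 2. ]
0.1742 [0.1 1.4 1.6]
0.1732 [0.3 1.5 1.5]
```

```bash
python3 -m jog '[0,0,0.1,0,0,0,0.1,0,0,0,0,0,0,0.1]' >/dev/null && python3 chk.py && python3 -m jog '[0,0,0.1,0,0,0,0.1,0,0,0,0,0,0,0.1]' >/dev/null && python3 chk.py && python3 -m jog '[0,0,0.1,0,0,0,0.1,0,0,0,0,0,0,0.1]' >/dev/null && python3 chk.py && python3 -m jog '[0,0,0.1,0,0,0,0.1,0,0,0,0,0,0,0.1]' >/dev/null && python3 chk.py && python3 -m jog '[0,0,0.1,0,0,0,0.1,0,0,0,0,0,0,0.1]' >/dev/null && python3 chk.py && python3 -m jog '[0,0,0.1,0,0,0,0.1,0,0,0,0,0,0,0.1]' >/dev/null && python3 chk.py && python3 -m jog '[0,0,0.1,0,0,0,0.1,0,0,0,0,0,0,0.1]' >/dev/null && python3 chk.py && python3 -m jog '[0,0,0.1,0,0,0,0.1,0,0,0,0,0,0,0.1]' >/dev/null && python3 chk.py && python3 -m jog '[0,0,0.1,0,0,0,0.1,0,0,0,0,0,0,0.1]' >/dev/null && python3 chk.py && python3 -m jog '[0,0,0.1,0,0,0,0.1,0,0,0,0,0,0,0.1]' >/dev/null && python3 chk.py && python3 -m jog '[0,0,0.1,0,0,0,0.1,0,0,0,0,0,0,0.1]' >/dev/null && python3 chk.py && python3 -m jog '[0,0,0.1,0,0,0,0.1,0,0,0,0,0,0,0.1]' >/dev/null && python3 chk.py
```

```text
0.1722 [0.4 2.5 2.1]
0.1712 [0.2 2.3 2.2]
0.1701 [1.1 2.8 1.7]
0.1692 [1.1 2.  0.8]
0.1682 [0.3 2.2 1.7]
0.1672 [1.9 2.3 1.3]
0.1661 [1.  1.8 2.2]
0.1651 [0.4 2.4 1.6]
0.1642 [0.8 2.3 2.1]
0.1632 [1.  2.1 1.6]
0.1624 [-0.4  3.   3.7]
0.1622 [-0.7  3.   7. ]
```

Firm contact at about 77 mm depth. I press slightly more, hold, look, then release.

```bash
python3 -m jog '[0,0,0.05,0,0,0,0.1,0,0,0,0,0,0,0.1,0,0,0,0,0,0,0.1,0,0,0,0,0,0,0.1]'
python3 -m jog '[0,0,0,0,0,0,0.3,0,0,0,0,0,0,0.5,0,0,0,0,0,0,0.6,0,0,0,0,0,0,0.6]'
python3 -m jog '[0,0,-0.5,0,0,0,0.6,0,0,-1,0,0,0,0.6,0,0,-2,0,0,0,0.6,0,0,-3,0,0,0,0.6,0,0,-3,0,0,0,0.6]'
python3 -m jog '[3,0,0,0,0,0,0.6,4,0,0,0,0,0,0.6,4,0,0,0,0,0,0.6,4,0,0,0,0,0,0.6,0,0,0,0,0,0,0.6]'
python3 - <<'E'
from h import *
T=robot.snapshot("top");S=robot.snapshot("scene");cv2.imwrite("pics/t5.png",T);cv2.imwrite("pics/s5.png",S)
a=cv2.resize(T[215:295,345:425],(400,400),interpolation=2);b=cv2.resize(S[150:230,240:320],(400,400),interpolation=2)
cv2.imwrite("pics/g.png",np.hstack([a,b]))
p=[.4934,-.1613]
for n in("top","scene"): print(n,proj(n,[p+[.11],p+[.124],p+[.11-.0775+.175]]).round(1).tolist())
E
```

```text
t: 15.75
ee_pos: [0.4961, -0.1627, 0.1621]
tool_rot: [3.141, 0.001, 2.37]
force: [-0.7, 4.5, 9.5]
grip_width: 0.0193
finger_force: 50.6
t: 16.08
ee_pos: [0.4953, -0.1628, 0.1601]
tool_rot: [-3.14, -0.001, 2.369]
force: [1.0, 0.2, -0.2]
grip_width: 0.0514
finger_force: 0.0
t: 16.5
ee_pos: [0.4955, -0.1627, 0.2573]
tool_rot: [-3.14, -0.001, 2.369]
force: [1.1, 0.2, -0.7]
grip_width: 0.0514
finger_force: 0.0
t: 16.92
ee_pos: [0.3841, -0.0556, 0.2568]
tool_rot: [3.14, -0.001, 2.374]
force: [0.2, -0.5, -0.4]
grip_width: 0.0516
finger_force: 0.0
top [[391.6, 261.3], [392.4, 261.0], [397.6, 259.5]]
scene [[277.8, 200.4], [277.3, 195.6], [274.0, 165.9]]
```

View pics/g.png

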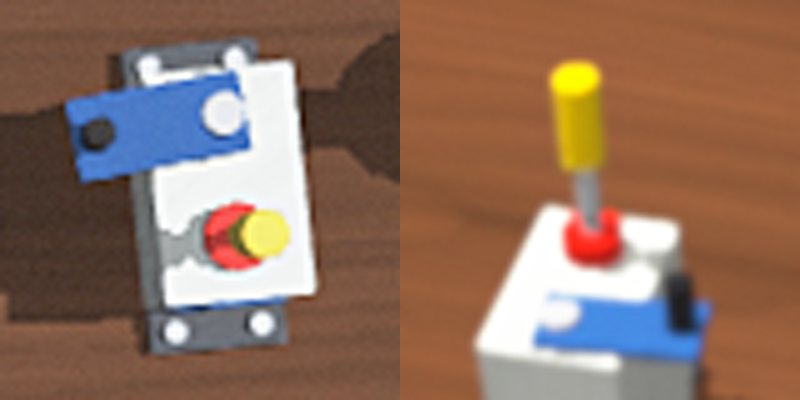

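The gauge stands upright in the hole with its handle top at (397.6,261.2) in the full top image, within 2 px of where a 77 mm depth would put it. The collar is flat on the face and the cover is open, so I hand in.

```bash
python3 -m jog '[0,0,0,0,0,0,0.6,0,0,0,0,0,0,0.6,0,0,0,0,0,0,0.6]' >/dev/null; python3 -c "
from cell import robot
print(robot.job_done())"
```

```text
the job is handed in; nothing more can be done
None
```

Job handed in: the cover is swung open about 1.5 rad, and the gauge stands released and upright in the hole, bottomed at about 77 mm with the collar on the block's face; the hand-in returned no verdict, so I don't know how it was judged.

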